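Load a sample cassette through the sprung dust flap of a bench reader

ROBOT

A 6-joint arm with a two-finger parallel gripper is mounted at the origin on a cart in front of the work surface, level with it; the furniture and walls round the work are solid. World frame = base frame: x ahead of the robot, y to its left, z up, the work surface at z = 0. Lengths are in m, angles in rad, forces in N, time in s.
With the tool pointing down it reaches from about 0.325 to 0.775 m from the base axis. Payload 5.5 kg.
Tool frame: the origin (TCP) lies on the centre line of the jaws, within the pads' length; the fingertips stand 11 mm ahead of it and the grasp point (between the pads) lies 8 mm behind it; z points along the fingers, y is the direction in which the jaws open and shut (so a half turn about z gives the same grasp; the last joint's range is limited). The gripper opens to 85 mm and grips with 20 to 120 N. Pads are 22 mm wide; open, the fingers measure 114 mm over their backs; the gripper's body (76 mm by 85 mm) begins 54 mm behind the grasp point. The pads swing forward as they close: fully open they stand 13 mm farther back than shut.
Start: joints at [-0.057, 0.091, 1.231, -0, 1.82, -0.057], TCP at [0.6, -0, 0.242] pointing down, gripper open.
Joint ranges: [-2.87, 2.87], [-0.86, 2.18], [0.17, 2.46], [-1.51, 4.65], [0.06, 2.69], [-2.65, 2.65]. Speed limits (rad/s): [2.57, 2.57, 3.01, 3.14, 3.14, 3.14].

INTERFACE

Orientations are given as a unit quaternion [x, y, z, w].
In Python, from cell import arm, jaws, vision, order gives the robot as it stands. The module is installed in compiled form; this text tells all that it offers. Calls block until the motion is done:
- arm.reach(position, orientation): joint-space move of the TCP to a pose.
- arm.movel(position, velocity=0.15, rot=None, until_force=None): straight line of the TCP; rot=None keeps the orientation; velocity is the mean speed in m/s. With until_force (N) it stops when the force on the tool has changed by that much, and returns True; else False.
- arm.movej(angles): joint-space move.
- jaws.open_gripper() and jaws.close(newtons=None): open the fingers fully, or close them until they stop; newtons is the grip in N (None keeps the last).
- arm.wait(seconds).
- arm.ik(position, orientation): joint angles nearest the present ones, or None.
- arm.sense(): the state.
- vision.read_camera(name): name is "scene" or "side" or "wrist"; returns a dict with "color" (384x512x3 uint8, red, green, blue), "mtx" (3x3 intrinsics, pixels), "dist_coeffs" ([k1, k2, p1, p2, k3] as OpenCV has them; the pictures are not rectified), "R" (3x3) and "t" (3): a world point X has camera coordinates R X + t. Camera axes: x right, y down, z forward; pixel columns grow to the right and rows downward; lengths in m; the calibration is good to about 2 mm. A picture is of the moment at which its call begins. There is no depth.
A pose or a line that the arm cannot do raises arm.MotionError and nothing moves.
- order.job_done(): hands the job in, once; it reports no verdict.
The state is a dict: "clock": time; "joint_positions": joint angles; "qd": joint speeds; "joint_torque": joint torques, N m; "tool_pos": TCP position; "ee_rot": TCP orientation; "ft_force": force on the tool from outside, world axes, zero at the start; "moment": the same for the moment, N m; "opening": opening from 0.0 (shut) to 1.0 (fully open).
Only numpy, scipy, OpenCV 4.12 (cv2) and the standard library are available. Lean on these libraries where they do the work, as an engineer would, in place of code of your own. Each camera call takes 0.05 s, during which the arm holds its last target.

TASK

Take the sample cassette out of its stand by its grip block and push it, body first, through the self-closing dust flap in the reader's sloping mouth, gently but right down against the ejector's stop, so that the flap snaps shut behind the body round the stem. Then let the ejector bring it back to rest against the closed flap and let go: it must stay in, with the flap shut. Only the cassette may touch the reader, not the gripper, and the beaker, jar, timer and tape stay where they are.

Things in the scene. Friction and masses are not known exactly. Their poses are not given: they have to be found in the camera images.
- cassette_grip (a point): Centre of the loose cassette's grip block: ribbed, grey, 12 (x, thickness) by 24 (y, width) by 24 mm (z); hold it here. z runs along the cassette toward the grip block (up at the start). Below the block: a round steel stem 8 mm thick, 55 mm long, then the body. The two sides are alike: it may go in either way round (half turn about z). About 70 g, centre of mass in the body.
- cassette_end (a point): Centre of the leading end of the cassette's body, 117 mm below the grip point along the cassette's z. The body is flat, white with a dark window: 12 (x) by 44 (y) by 50 mm (z). Its flat shoulder, where the stem begins, is 50 mm above this point (67 mm below the grip point). At the start it stands 6 mm above the worktop.
- mouth (a point): Centre of the reader's mouth, in the plane of its sloping face. z points straight out, 35 degrees from vertical, up and toward the reader's front (robot side); x up the face, y along the mouth. Opening 18 (x) by 50 mm (y); a grey rim stands 6 mm out. The cassette goes in along -z, end first, its x along or against the mouth's x. Inside: lower wall at x = -9 mm, upper at x = +12.5, sides at y = +-25.
- ejector_rest (a point): Centre of the sprung ejector plate's face at rest, 42 mm inside the mouth on its axis (same axes); it does not move with the plate. It pushes outward: 2 N at rest, 4 N with the cassette latched, 6 N at its firm stop 33 mm deeper; damped, 0.9 N more at 30 mm/s. At the stop the cassette's shoulder is 25 mm inside the face plane and its grip point 42 mm outside.
- flap (a joint): Angle (rad) of the notched steel flap in the mouth: 0 shut, growing inward to 1.5, never outward. The body holds it at 1.1 to 1.4. It springs shut in about 0.3 s once the shoulder is about 22 mm inside the face plane (grip point 45 mm outside) and then holds the body in: latched, the grip point is 61 to 62 mm outside. Pushed less far, the cassette is driven out again.
- flap_hinge (a point): Middle of the flap's hinge, along the upper edge of the mouth (mouth x = +10.5 mm, 4 mm inside the face plane; same axes as the mouth). The flap reaches 18.5 mm down from here, is 48 mm wide and 3 mm thick, with a notch 13.5 mm wide in the middle of its free edge that clears the stem. Opening takes about 0.5 N at the free edge to start, 2 N wide open.
- reader: White bench reader, fixed: base plate 176 (x) by 104 mm (y), electronics box 73 mm high at the back (+x), leaning loading chamber at the front. Origin at the centre of its underside; the mouth is 45 mm in front (-x) of it and 105 mm up; the rim's top is about 120 mm up.
- stand: Grey stand block, fixed, 60 (x) by 84 (y) by 36 mm high, origin at the centre of its underside, with a pocket 15 (x) by 47 mm (y), 30 mm deep, open at the top, in which the cassette's body stands upright. The grip point is then 123 mm above the worktop.
- beaker: Bystander: small glass beaker 54 mm across, 71 mm high, loose; origin under its centre.
- jar: Bystander: jar of cotton with a white lid, 62 mm across, 80 mm high, loose; origin under its centre.
- timer_1: Bystander: white timer lying flat, 70x64x17 mm, loose; origin under its centre.
- tape: Bystander: roll of tape lying flat, 104 mm across, 25 mm high, loose; origin under its centre.

How it is judged:
By the outcome, as a careful person would: the job done as asked, in the order asked, and still so for the second after the job is handed in, with the robot touching nothing.
It also fails if it takes over 43 s, if anything falls off the work surface, if the arm or the gripper's body presses on something with over 40 N, if the wrist force passes 120 N, or if a joint passes its speed limit or range.

## Working session

There is one attempt and no reset: what is moved stays moved. The work goes in short steps, each a Python script; the robot and the scene stay as the last script left them, time stands still between calls to the robot, and variables do not carry over. Pictures are saved under pics/ and viewed, and the job is handed in when it is done.

```bash
mkdir -p pics; python3 - <<'E'
from cell import arm, jaws, vision, order
import cv2
s=arm.sense(); print({k:s[k] for k in('clock','tool_pos','ee_rot','ft_force','opening')})
for n in("scene","side","wrist"):
    d=vision.read_camera(n); cv2.imwrite(f"pics/a_{n}.png",cv2.cvtColor(d["color"],cv2.COLOR_RGB2BGR))
    import pickle; pickle.dump(d,open(f"pics/a_{n}.pkl","wb"))
    print(n,d["mtx"].tolist(),d["dist_coeffs"],d["R"].tolist(),d["t"])
print(arm.sense()['clock'])
E
```

```text
{'clock': 0.0, 'tool_pos': array([5.99748544e-01, 6.57902820e-06, 2.41163229e-01]), 'ee_rot': array([ 7.07118460e-01,  7.07094452e-01, -6.33334853e-04, -7.19353473e-04]), 'ft_force': array([0.33632954, 0.55684902, 0.23709665]), 'opening': 1.0001297857241263}
scene [[498.23155548858523, 0.0, 252.74256777498454], [0.0, 498.23155548858523, 191.38103837868894], [0.0, 0.0, 1.0]] [-0.12710159  0.          0.          0.          0.        ] [[-0.7395961804604059, -0.6730428304816696, -0.003292139972930797], [-0.4363054986453582, 0.48316220024695655, -0.7590729873367549], [0.5124792695321482, -0.5599711033524339, -0.6509972056084828]] [0.40448153 0.31936492 1.19205815]
side [[380.0977510506625, 0.0, 256.27202839015735], [0.0, 380.0977510506625, 196.2432555054537], [0.0, 0.0, 1.0]] [-0.00931423  0.          0.          0.          0.        ] [[-0.8833147439739908, -0.4687770707647512, -0.0017666361772436007], [-0.16989871653238808, 0.3236472814584143, -0.9307990456189916], [0.4369090170719878, -0.8218883714530809, -0.365527038222061]] [0.48814951 0.17925349 0.84007093]
wrist [[341.552545074756, 0.0, 251.3500104809474], [0.0, 341.552545074756, 192.8304294544472], [0.0, 0.0, 1.0]] [-0.06012726  0.          0.          0.          0.        ] [[0.9999971641877308, -0.0008366522419234003, -0.002229715121940226], [-7.05756801423585e-05, -0.9462586592634431, 0.3234107988117075], [-0.002380469611714614, -0.32340972431573456, -0.9462560348988271]] [-0.59904508 -0.04255431  0.38164018]
0.15
```

View pics/a_scene.png

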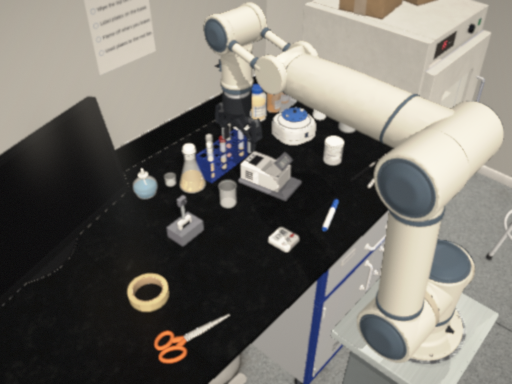

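View pics/a_side.png

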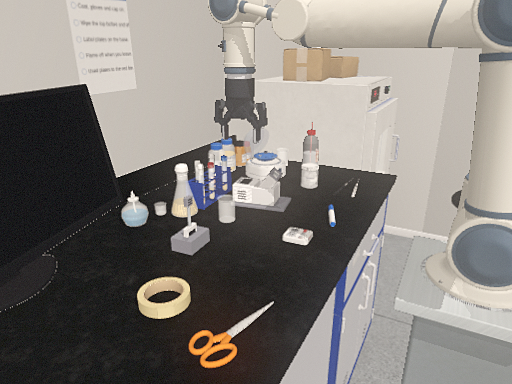

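View pics/a_wrist.png

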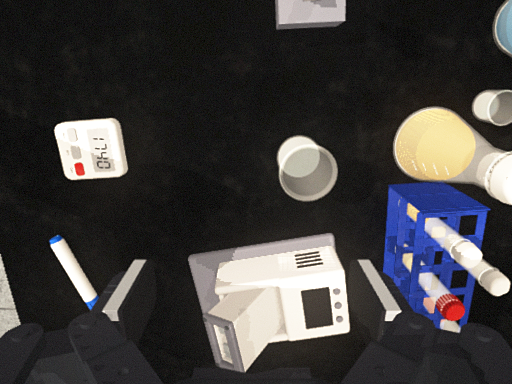

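```bash
cat > h.py <<'E'
import numpy as np, cv2, pickle
def ray(d,px):
    p=cv2.undistortPoints(np.array([[px]],float),d["mtx"],np.array(d["dist_coeffs"],float))[0,0]
    R=np.array(d["R"]);C=-R.T@np.array(d["t"]); v=R.T@np.array([p[0],p[1],1]); return C,v/np.linalg.norm(v)
def plane(d,px,z):
    C,v=ray(d,px); return C+v*(z-C[2])/v[2]
def tri(*obs):
    A=np.zeros((3,3));b=np.zeros(3);L=[]
    for d,px in obs:
        C,v=ray(d,px);P=np.eye(3)-np.outer(v,v);A+=P;b+=P@C;L.append((P,C))
    X=np.linalg.solve(A,b); return X,[round(1000*np.linalg.norm(P@(X-C)),2) for P,C in L]
def proj(d,X):
    return cv2.projectPoints(np.array([X],float),cv2.Rodrigues(np.array(d["R"]))[0],np.array(d["t"]),d["mtx"],np.array(d["dist_coeffs"],float))[0][0,0]
def load(n): return pickle.load(open(f"pics/{n}.pkl","rb"))
def crop(d,name,x0,y0,x1,y1,k):
    im=cv2.cvtColor(d["color"],cv2.COLOR_RGB2BGR)[y0:y1,x0:x1]
    cv2.imwrite(f"pics/{name}.png",cv2.resize(im,None,fx=k,fy=k,interpolation=cv2.INTER_CUBIC))
def shot(n):
    from cell import vision
    import sys
    d=vision.read_camera(n[1]); pickle.dump(d,open(f"pics/{n[0]}_{n[1]}.pkl","wb"))
    cv2.imwrite(f"pics/{n[0]}_{n[1]}.png",cv2.cvtColor(d["color"],cv2.COLOR_RGB2BGR)); return d
E
python3 - <<'E'
from h import *
s,e,w=load("a_scene"),load("a_side"),load("a_wrist")
print("stand",plane(s,(185,228),.02),plane(e,(190,240),.02))
print("grip",tri((s,(182,201)),(e,(189,203))))
print("reader ", plane(s,(270,178),.04))
crop(s,"c1",150,130,310,260,5);crop(e,"c2",160,150,310,260,5)
E
```

```text
stand [0.65001692 0.17333275 0.02      ] [0.64469403 0.18465304 0.02      ]
grip (array([0.65675452, 0.16508971, 0.11261671]), [np.float64(1.46), np.float64(1.46)])
reader  [ 0.6020919 -0.1408156  0.04     ]
```

View pics/c1.png

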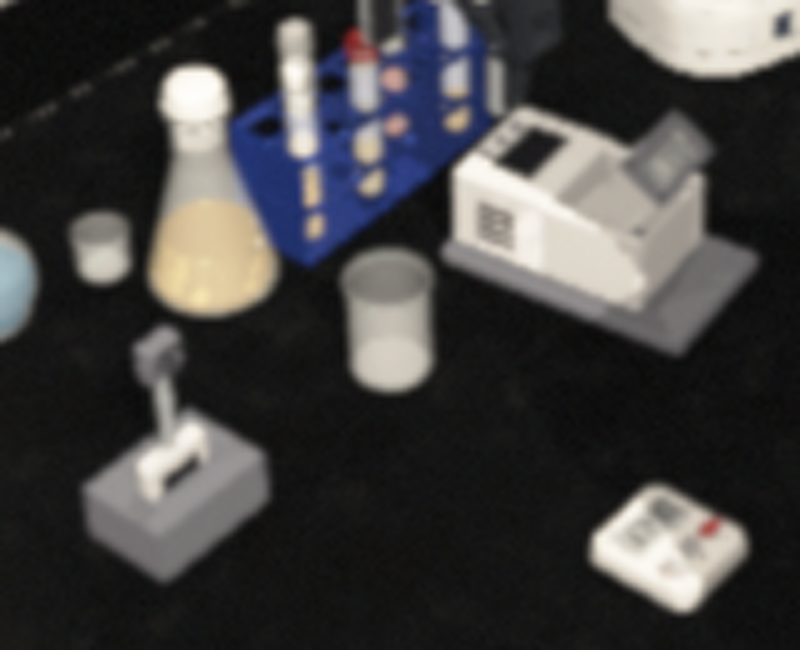

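View pics/c2.png

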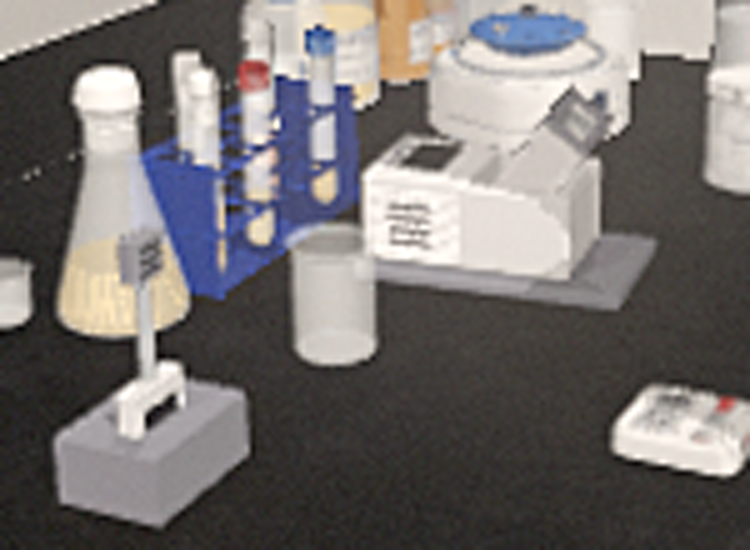

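```bash
python3 - <<'E'
from h import *
from cell import arm
q=[.70710678,.70710678,0,0]
def go(n,p):
    arm.reach(p,q); arm.wait(.15); shot((n,"wrist")); s=arm.sense(); print(n,s['clock'],s['tool_pos'])
go("r1",[.42,-.15,.26]); go("r2",[.56,-.16,.29]); go("s1",[.60,.12,.26]); go("s2",[.68,.18,.26])
E
```

```text
r1 1.2833 [ 0.42076592 -0.14937363  0.25957449]
r2 2.1083 [ 0.55925796 -0.15998596  0.29067464]
s1 3.4083 [0.60027419 0.11851222 0.26032824]
s2 4.0917 [0.67967298 0.17902775 0.26119424]
```

View pics/r1_wrist.png

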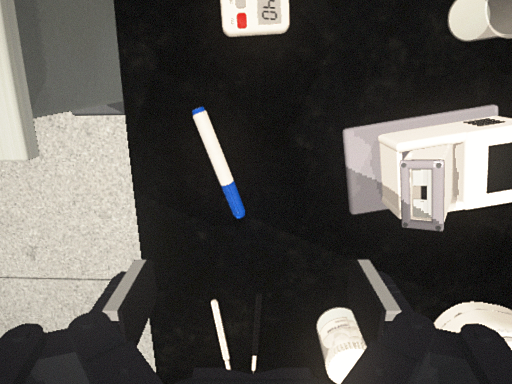

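View pics/r2_wrist.png

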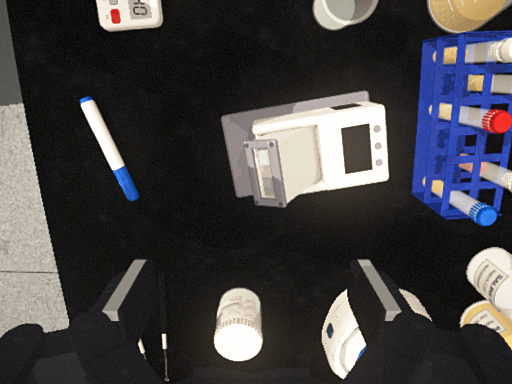

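View pics/s1_wrist.png

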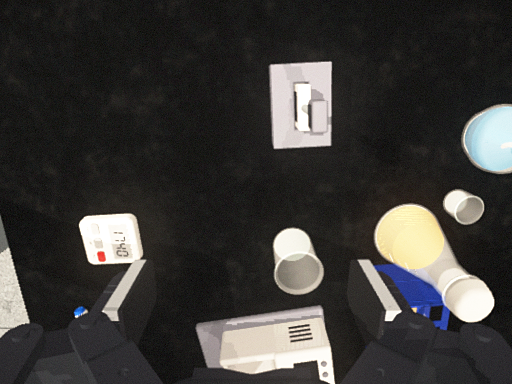

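View pics/s2_wrist.png

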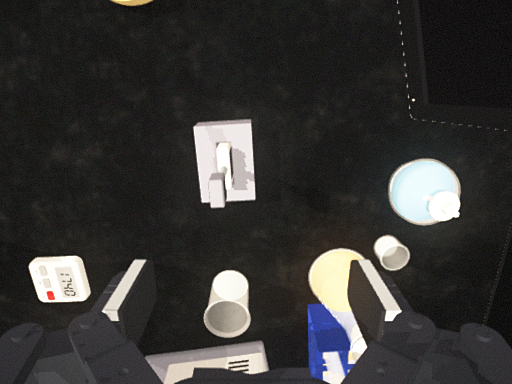

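```bash
python3 - <<'E'
from h import *
crop(load("r1_wrist"),"cr1",330,90,490,240,5);crop(load("r2_wrist"),"cr2",210,80,330,220,5)
crop(load("s1_wrist"),"cs1",260,55,345,155,6);crop(load("s2_wrist"),"cs2",185,112,265,217,6)
E
```

```text
(no output)
```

View pics/cr1.png

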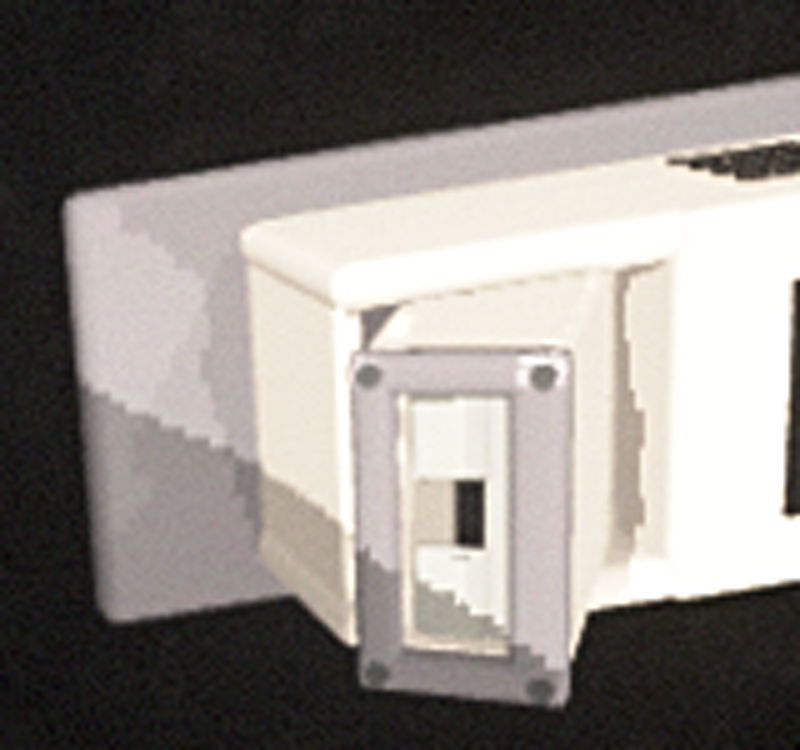

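View pics/cr2.png

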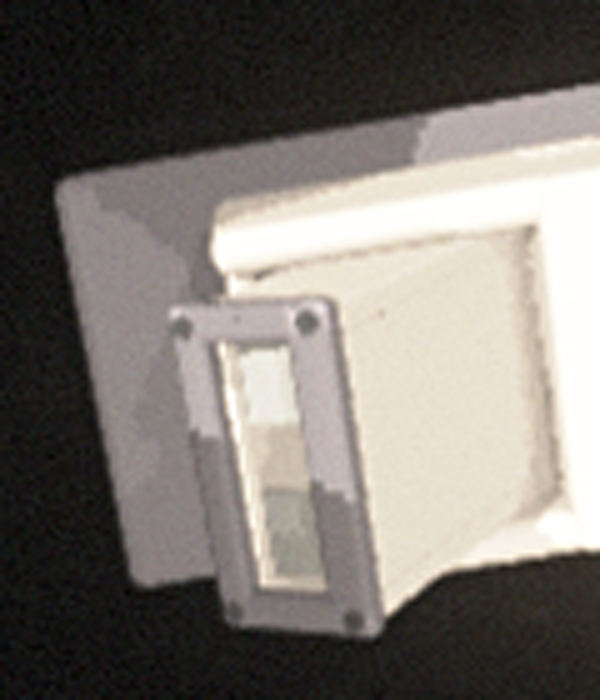

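View pics/cs1.png

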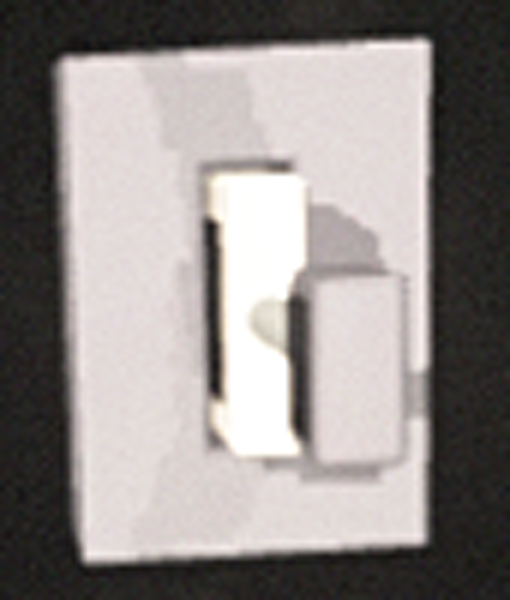

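View pics/cs2.png

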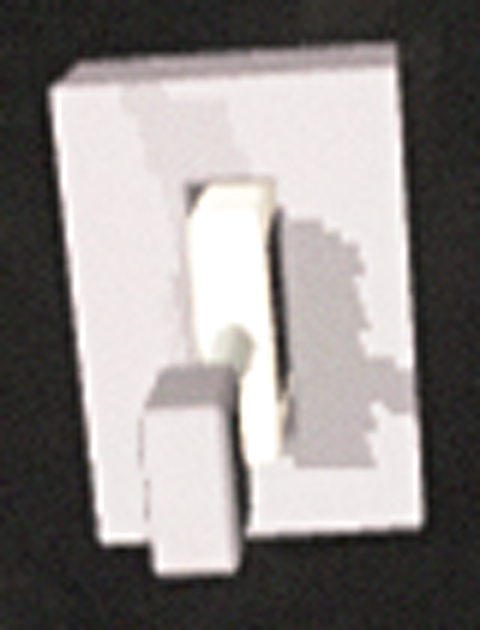

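```bash
cat > m1.py <<'E'
from h import *
r1,r2,s1,s2=[load(n+"_wrist") for n in("r1","r2","s1","s2")]
def f(p,k,o): return ((p[0]+.5)/k-.5+o[0],(p[1]+.5)/k-.5+o[1])
A=[(369,377),(543,378),(377,672),(540,688)];B=[(181,327),(307,321),(235,610),(354,621)]
S=[]
for a,b in zip(A,B):
    X,e=tri((r1,f(a,5,(330,90))),(r2,f(b,5,(210,80))));S.append(X);print("screw",X.round(4),e)
S=np.array(S);c=S.mean(0);ux=(S[1]-S[0]+S[3]-S[2]);uy=(S[0]-S[2]+S[1]-S[3]);print(np.linalg.norm(ux)/2,np.linalg.norm(uy)/2)
ux/=np.linalg.norm(ux);uy/=np.linalg.norm(uy);n=np.cross(ux,uy);print("c",c,"ux",ux,"uy",uy,"n",n,"tilt",np.degrees(np.arccos(n[2])),"yaw ux",np.degrees(np.arctan2(ux[1],ux[0])),"yaw uy",np.degrees(np.arctan2(-uy[0],uy[1])))
bp=[f((68,198),5,(330,90)),f((108,618),5,(330,90))];bp2=[f((60,185),5,(210,80)),f((138,585),5,(210,80))]
P=[tri((r1,a),(r2,b)) for a,b in zip(bp,bp2)];print("base front",P,np.degrees(np.arctan2(-(P[0][0]-P[1][0])[0],(P[0][0]-P[1][0])[1])))
for nm,A,B in(("grip",[(315,278),(403,275),(403,463),(313,466)],[(148,403),(240,408),(240,575),(155,577)]),("stand",[(60,62),(430,42),(428,543),(83,562)],[(52,88),(400,68),(423,525),(100,545)])):
    G=[]
    for a,b in zip(A,B):
        X,e=tri((s1,f(a,6,(260,55))),(s2,f(b,6,(185,112))));G.append(X);print(nm,X.round(4),e)
    G=np.array(G);d=G[0]+G[1]-G[2]-G[3];w=G[1]+G[2]-G[0]-G[3];print(nm,"c",G.mean(0),"L",np.linalg.norm(d)/2,"W",np.linalg.norm(w)/2,"yaw",np.degrees(np.arctan2(-d[0],d[1])),np.degrees(np.arctan2(w[1],w[0])))
E
python3 m1.py
```

```text
screw [ 0.5539 -0.1389  0.1039] [np.float64(0.22), np.float64(0.22)]
screw [ 0.5767 -0.1349  0.1191] [np.float64(0.3), np.float64(0.3)]
screw [ 0.5643 -0.1961  0.1026] [np.float64(0.06), np.float64(0.06)]
screw [ 0.5867 -0.1922  0.1187] [np.float64(0.04), np.float64(0.04)]
0.027833255008569355 0.05817422939296811
c [ 0.5704132  -0.16553698  0.11106943] ux [0.81319657 0.13987399 0.56493061] uy [-0.17577727  0.9843182   0.01483329] n [-0.55399669 -0.11136434  0.82503086] tilt 34.40837983270055 yaw ux 9.759667557639697 yaw uy 10.125019517504494
base front [(array([ 0.52356008, -0.12245019,  0.00772723]), [np.float64(0.28), np.float64(0.28)]), (array([ 0.54100583, -0.22273232,  0.01143308]), [np.float64(0.26), np.float64(0.26)])] 9.868795002690385
grip [0.6458 0.1838 0.1302] [np.float64(0.04), np.float64(0.04)]
grip [0.6575 0.1835 0.1293] [np.float64(0.87), np.float64(0.87)]
grip [0.6576 0.161  0.1344] [np.float64(0.42), np.float64(0.42)]
grip [0.6461 0.1607 0.1346] [np.float64(0.33), np.float64(0.33)]
grip c [0.65174962 0.17224216 0.1320942 ] L 0.023221791180469627 W 0.011619069215885338 yaw 0.46873786229859743 -0.04366426053370104
stand [0.6186 0.2124 0.0322] [np.float64(0.05), np.float64(0.05)]
stand [0.6797 0.2157 0.034 ] [np.float64(0.05), np.float64(0.05)]
stand [0.6838 0.1326 0.0378] [np.float64(0.18), np.float64(0.18)]
stand [0.6236 0.1288 0.0368] [np.float64(0.22), np.float64(0.22)]
stand c [0.65142761 0.17237735 0.03519287] L 0.0835587025994179 W 0.060757778441941 yaw 3.127605505850437 3.4091279508498658
```

```bash
cat > g.py <<'E'
from h import *
from scipy.spatial.transform import Rotation as Ro
yaw=np.radians(9.95);t=np.radians(35)
M=np.array([.574,-.165,.1055])
uy=np.array([-np.sin(yaw),np.cos(yaw),0]);n=np.array([-np.sin(t)*np.cos(yaw),-np.sin(t)*np.sin(yaw),np.cos(t)]);ux=np.cross(uy,n)
Q=Ro.from_matrix(np.c_[ux*0+uy,ux,-n]).as_quat()
def tcp(d,x=0,y=0): return M+n*(d-.008)+ux*x+uy*y   # d: grip point outside face
E
python3 - <<'E'
from g import *
from cell import arm,jaws
print("det",ux,uy,n)
for d in(.2,.165,.10,.06,.042): print(d,tcp(d).round(3),np.round(arm.ik(tcp(d),Q),3) if arm.ik(tcp(d),Q) is not None else None)
q=Ro.from_matrix(Ro.from_euler('z',1.5,degrees=True).as_matrix()@np.array([[0,1,0],[1,0,0],[0,0,-1.]])).as_quat()
g=np.array([.6517,.1724,.122])
arm.reach(g+[0,0,.06],q); arm.movel(g+[0,0,-.008],.1,rot=q)
shot(("p1","side"));shot(("p1","scene"));s=arm.sense();print(s['clock'],s['tool_pos'],s['ft_force'])
E
python3 -c "
from h import *
crop(load('p1_scene'),'p1c',150,150,250,250,5);crop(load('p1_side'),'p1d',150,160,250,260,5)"
```

```text
det [0.80683111 0.14154022 0.57357644] [-0.1727887   0.98495891  0.        ] [-0.56494922 -0.09910753  0.81915204]
0.2 [ 0.466 -0.184  0.263] [-0.756 -0.602  1.879  0.48   1.479 -0.88 ]
0.165 [ 0.485 -0.181  0.234] [-0.712 -0.567  1.908  0.467  1.403 -0.871]
0.1 [ 0.522 -0.174  0.181] [-0.638 -0.482  1.945  0.452  1.261 -0.859]
0.06 [ 0.545 -0.17   0.148] [-0.598 -0.417  1.957  0.448  1.175 -0.856]
0.042 [ 0.555 -0.168  0.133] [-0.58  -0.384  1.959  0.448  1.136 -0.856]
5.45 [0.65227664 0.17257083 0.11546889] [-0.07752461 -0.08145672 -0.35174872]
```

View pics/p1c.png

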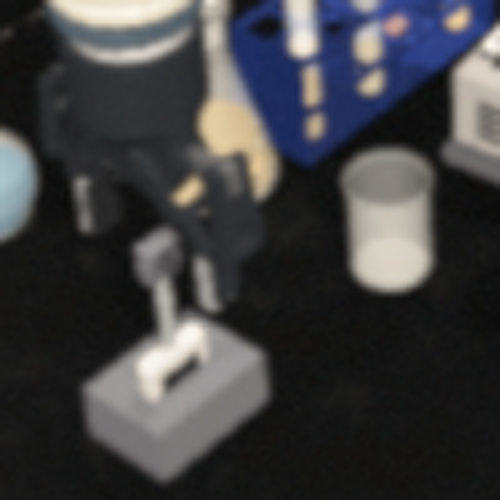

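View pics/p1d.png

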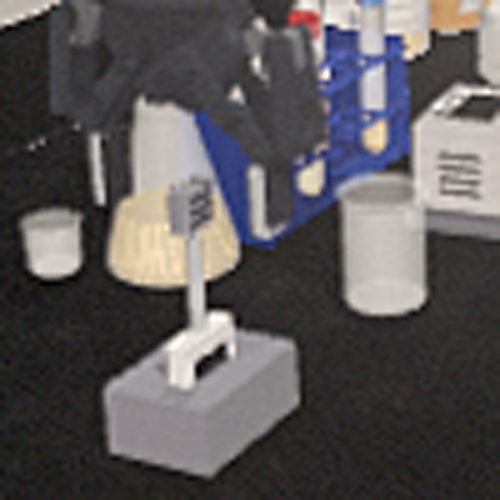

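```bash
python3 - <<'E'
from h import *
s,e=load("p1_scene"),load("p1_side")
f=lambda x,y,ox,oy:((x+.5)/5-.5+ox,(y+.5)/5-.5+oy)
print(tri((s,f(157,258,150,150)),(e,f(190,207,150,160))))
X=np.array([.6517,.1724,.122]);print(proj(s,X),proj(e,X),f(157,258,150,150),f(190,207,150,160))
print("pads",tri((s,f(83,205,150,150)),(e,f(97,170,150,160))),tri((s,f(207,282,150,150)),(e,f(262,200,150,160))))
E
```

```text
(array([0.65216184, 0.1734968 , 0.12121317]), [np.float64(0.08), np.float64(0.08)])
[181.35950496 200.84549155] [188.03442812 200.60369349] (181.0, 201.2) (187.6, 201.0)
pads (array([0.70364868, 0.18054764, 0.13402687]), [np.float64(0.01), np.float64(0.01)]) (array([0.60478428, 0.17808978, 0.1355221 ]), [np.float64(0.06), np.float64(0.06)])
```

The block triangulates to (0.652, 0.173, 0.121) from the fixed cameras, which agrees with the wrist views. Closing and lifting now.

```bash
python3 - <<'E'
from g import *
from cell import arm,jaws
jaws.close(60); s=arm.sense();print(s['clock'],s['opening'],s['tool_pos'],s['ft_force'])
p=s['tool_pos']; arm.movel([p[0],p[1],p[2]+.06],.1); 
arm.movel([p[0],p[1],.27],.2)
s=arm.sense();print(s['clock'],s['opening'],s['tool_pos'],s['ft_force'])
shot(("p2","side"));shot(("p2","wrist"));shot(("p2","scene"))
crop(load('p2_side'),'p2c',140,90,300,210,5)
crop(load('p2_scene'),'p2d',140,90,300,210,5)
E
```

```text
6.1167 0.13111568436080964 [0.6517284  0.17242056 0.11412288] [-0.05877678  0.4962437  -0.08980999]
7.5 0.12920533008790264 [0.65161344 0.17240687 0.2683596 ] [-0.00157333 -0.80209579 -1.07396637]
```

View pics/p2c.png

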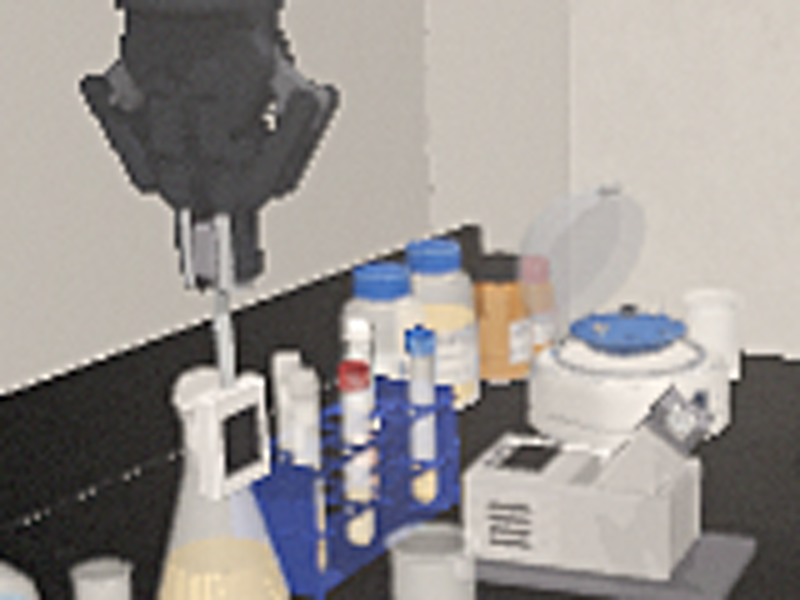

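View pics/p2_wrist.png

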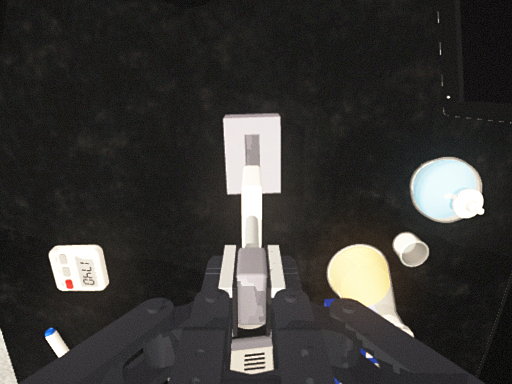

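View pics/p2d.png

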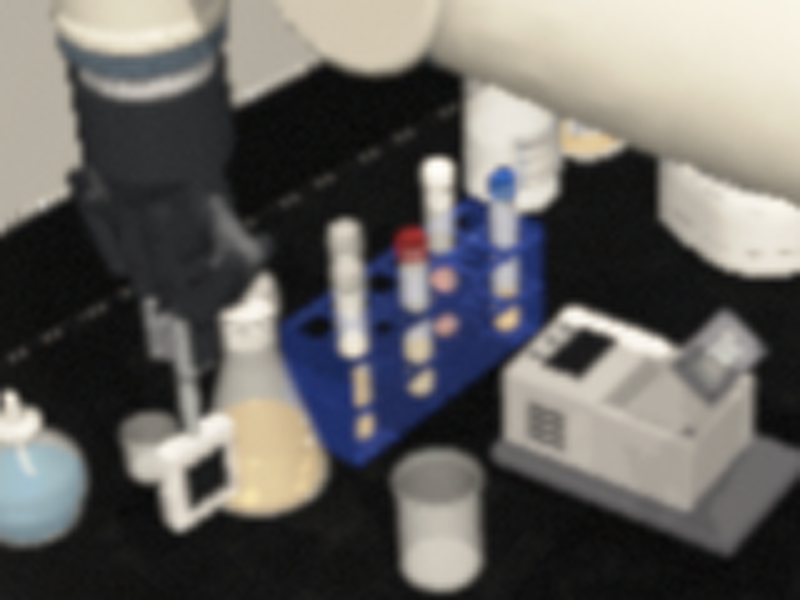

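```bash
python3 - <<'E'
from h import *
from cell import arm
s,e,w=load("p2_scene"),load("p2_side"),load("p2_wrist")
f=lambda x,y:((x+.5)/5-.5+140,(y+.5)/5-.5+90)
T=np.array([.6516,.1724,.2684+.008])
for nm,dz in(("shoulder",.067),("end",.117)):
    for d,n_ in((s,'s'),(e,'e')): 
        u=proj(d,T-[0,0,dz]); print(nm,n_,((u[0]-140+.5)*5-.5).round(1),((u[1]-90+.5)*5-.5).round(1))
for nm,a,b in(("shoulder",(192,422),(228,385)),("botL",(178,530),(207,497)),("botR",(236,498),(270,473)),("topR",(233,420),(267,375)),("topL",(160,462),(187,402))): print(nm,tri((s,f(*a)),(e,f(*b))))
print(proj(w,T),proj(w,T-[0,0,.117]))
E
python3 -c "
from h import *
crop(load('p2_wrist'),'p2w',200,100,300,340,3)"
```

```text
shoulder s 192.8 431.0
shoulder e 230.0 385.3
end s 202.2 504.0
end e 237.2 483.9
shoulder (array([0.65897499, 0.16588209, 0.20709604]), [np.float64(0.78), np.float64(0.78)])
botL (array([0.6483413 , 0.19558552, 0.15957133]), [np.float64(2.81), np.float64(2.81)])
botR (array([0.6404242 , 0.15906288, 0.16218743]), [np.float64(1.04), np.float64(1.04)])
topR (array([0.6433124 , 0.15279377, 0.21005527]), [np.float64(0.97), np.float64(0.97)])
topL (array([0.65144561, 0.19960942, 0.20723582]), [np.float64(3.6), np.float64(3.6)])
[252.3287051  283.83604706] [252.56759782 193.37783407]
```

View pics/p2w.png

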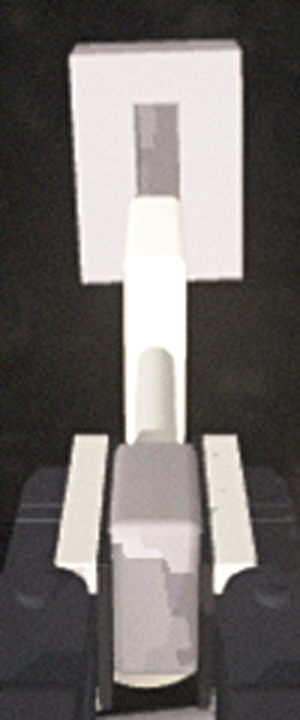

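```bash
python3 - <<'E'
from g import *
from cell import arm,jaws
arm.reach([.50,-.04,.33],Q); arm.reach(tcp(.175),Q); arm.movel(tcp(.135,-.0005),.08,rot=Q); arm.wait(.2)
s=arm.sense();print(s['clock'],s['opening'],s['tool_pos'],tcp(.135,-.0005),s['ft_force'],s['ee_rot'],Q)
for n_ in("side","wrist","scene"): shot(("i1",n_))
crop(load('i1_side'),'i1c',230,110,330,210,6)
crop(load('i1_scene'),'i1d',230,110,330,210,6)
w=load('i1_wrist')
for X in(M+n*.018,M+n*.006,M+n*.006+.025*uy+.009*ux,M+n*.006+.025*uy-.009*ux): print(proj(w,X))
E
```

```text
10.3 0.13269921085259057 [ 0.50188453 -0.17790985  0.21007414] [ 0.50184803 -0.17765743  0.20924552] [-0.36349266 -0.56218737 -0.70118785] [0.61328093 0.73022002 0.23026213 0.1940221 ] [0.61335616 0.73032201 0.23026965 0.19339045]
[251.29662644 192.25803059]
[251.29575904 187.2956259 ]
[263.1531196  155.92752466]
[239.40768075 155.9383156 ]
```

View pics/i1c.png

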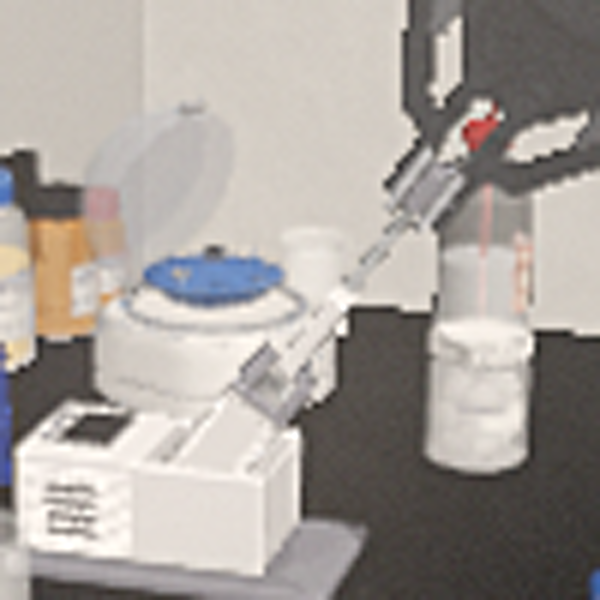

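View pics/i1_wrist.png

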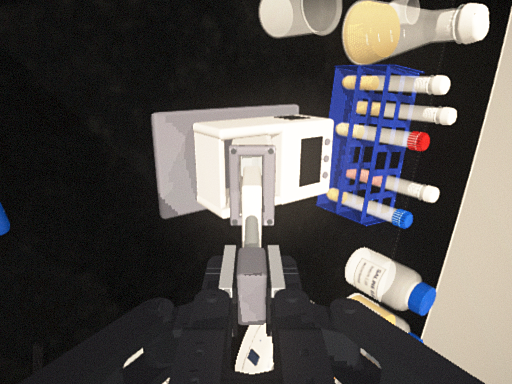

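View pics/i1d.png

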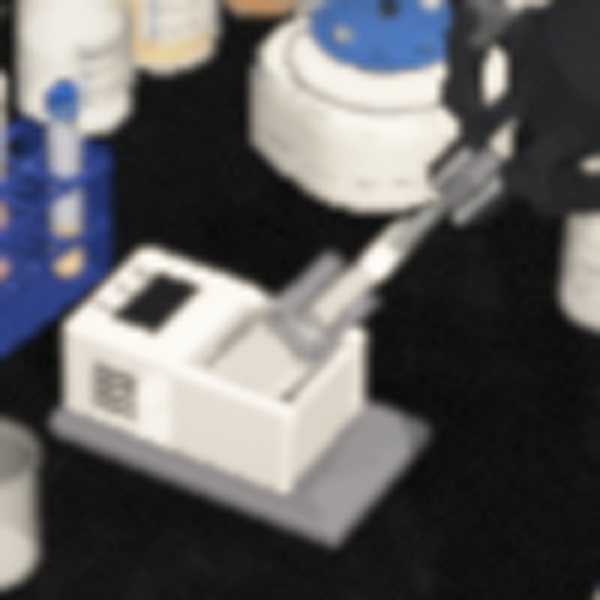

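```bash
python3 - <<'E'
from g import *
crop(load('i1_wrist'),'i1w',215,135,295,235,6)
w=load('i1_wrist')
g=lambda X:((proj(w,X)-[215,135]+.5)*6-.5).round(0).tolist()
print("screws pred",[g(M+n*.006+sx*.0139*ux+sy*.029*uy) for sy in(1,-1) for sx in(-1,1)])
print("body end pred",[g(M+n*.018+sx*.006*ux+sy*.022*uy) for sy in(1,-1) for sx in(-1,1)])
print("shoulder pred",[g(M+n*.068+sx*.006*ux+sy*.022*uy) for sy in(1,) for sx in(-1,1)])
E
```

```text
screws pred [[110.0, 97.0], [331.0, 97.0], [117.0, 521.0], [323.0, 521.0]]
body end pred [[171.0, 174.0], [270.0, 174.0], [174.0, 508.0], [267.0, 508.0]]
shoulder pred [[159.0, 299.0], [281.0, 298.0]]
```

View pics/i1w.png

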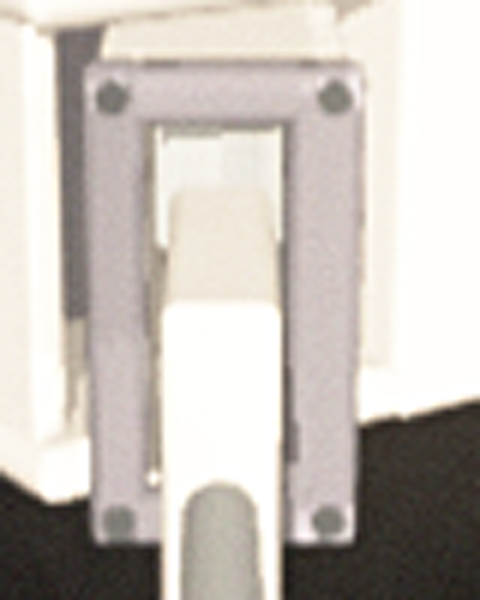

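The wrist view shows the body centred on the mouth to within 1 mm. Rim screws are at crop pixels (112,97), (335,97), (117,521) and (328,521), as predicted. Inserting.

```bash
python3 - <<'E'
from g import *
from cell import arm,jaws
def st(l):
    s=arm.sense();F=s['ft_force'];r=s['tool_pos']-M
    print(l,round(s['clock'],2),"d",round(float(r@n)+.008,4),"x",round(float(r@ux),4),"y",round(float(r@uy),4),"F(n,x,y)",(F@n).round(2),(F@ux).round(2),(F@uy).round(2),"op",round(s['opening'],4))
st("a")
for d in(.110,.090,.076,.062,.052):
    h=arm.movel(tcp(d,0,.0006),.03,rot=Q,until_force=9); st((d,h))
    if h: break
E
```

```text
a 10.45 d 0.1354 x -0.0003 y -0.0002 F(n,x,y) -0.16 -0.65 -0.5 op 0.134
(0.11, False) 11.43 d 0.1102 x -0.0 y 0.0006 F(n,x,y) 4.7 -1.56 0.88 op 0.1309
(0.09, False) 12.25 d 0.0894 x -0.0006 y 0.0009 F(n,x,y) -2.25 -2.78 0.31 op 0.1309
(0.076, False) 12.87 d 0.0755 x -0.0005 y 0.0007 F(n,x,y) -1.86 -2.37 -0.69 op 0.1324
(0.062, False) 13.48 d 0.0622 x 0.0003 y 0.0005 F(n,x,y) 1.63 -2.44 0.04 op 0.1231
(0.052, False) 13.97 d 0.0522 x 0.0003 y 0.0005 F(n,x,y) 2.33 -2.4 -0.07 op 0.1308
```

```bash
python3 - <<'E'
from g import *
for n_ in("side","wrist"): shot(("i2",n_))
crop(load('i2_side'),'i2c',230,120,310,200,6)
crop(load('i2_wrist'),'i2w',205,135,305,295,4)
E
```

```text
(no output)
```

View pics/i2c.png

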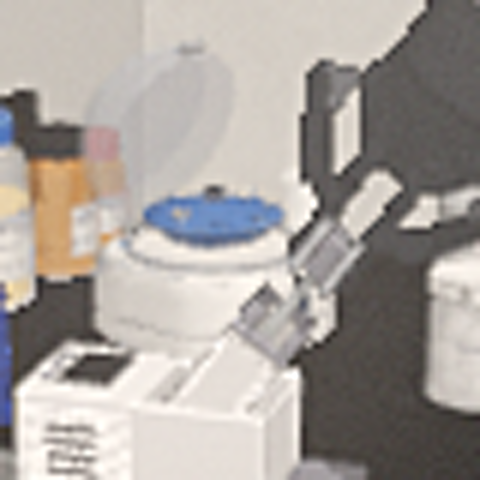

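View pics/i2w.png

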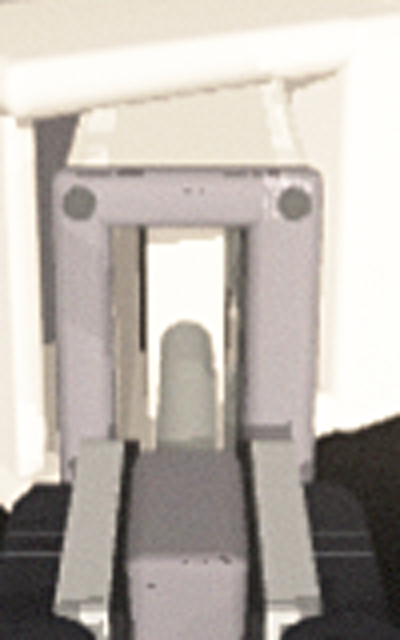

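```bash
cat >> g.py <<'E'
def st(l):
    from cell import arm
    s=arm.sense();F=s['ft_force'];r=s['tool_pos']-M
    print(l,round(s['clock'],2),"d",round(float(r@n)+.008,4),"x",round(float(r@ux),4),"y",round(float(r@uy),4),"F(n,x,y)",(F@n).round(2),(F@ux).round(2),(F@uy).round(2),"op",round(s['opening'],4))
E
python3 - <<'E'
from g import *
from cell import arm,jaws
h=arm.movel(tcp(.0455,0,.0006),.02,rot=Q,until_force=6); st(h)
if not h:
    h=arm.movel(tcp(.036,0,.0006),.012,rot=Q,until_force=5); st(h)
arm.wait(.2); st("w")
for n_ in("side","wrist"): shot(("i3",n_))
crop(load('i3_wrist'),'i3w',205,135,305,295,4)
crop(load('i3_side'),'i3c',230,120,310,200,6)
E
```

```text
False 14.54 d 0.0457 x 0.0002 y 0.0005 F(n,x,y) 3.03 -1.86 0.19 op 0.1292
True 15.05 d 0.041 x -0.0 y 0.0005 F(n,x,y) 6.0 -1.63 0.19 op 0.1335
w 15.25 d 0.041 x -0.0001 y 0.0004 F(n,x,y) 6.43 -1.63 0.98 op 0.1292
```

View pics/i3w.png

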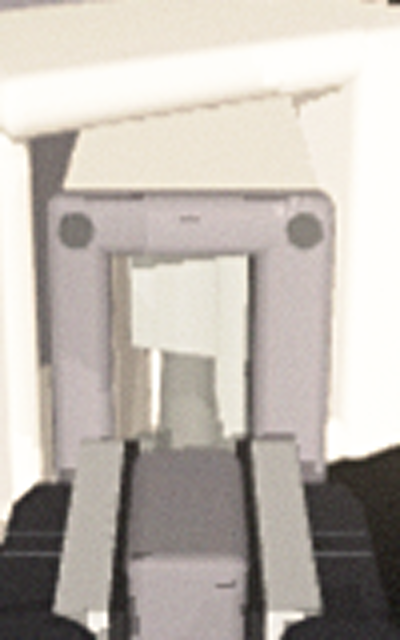

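View pics/i3c.png

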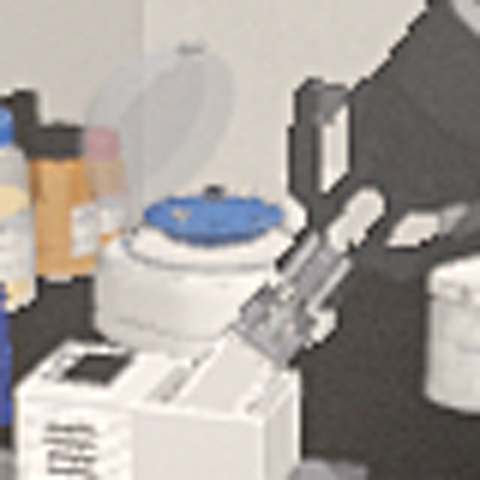

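```bash
python3 - <<'E'
from g import *
from cell import arm,jaws
h=arm.movel(tcp(.036,0,.0006),.008,rot=Q,until_force=4.5); st(h)
arm.wait(.3); st("w"); d=shot(("i4","wrist")); crop(d,'i4w',205,135,305,295,4)
E
```

```text
True 15.57 d 0.0411 x -0.0002 y 0.0004 F(n,x,y) 5.98 -1.53 0.44 op 0.1343
w 15.88 d 0.0411 x -0.0002 y 0.0004 F(n,x,y) 7.06 0.43 1.35 op 0.1282
```

View pics/i4w.png

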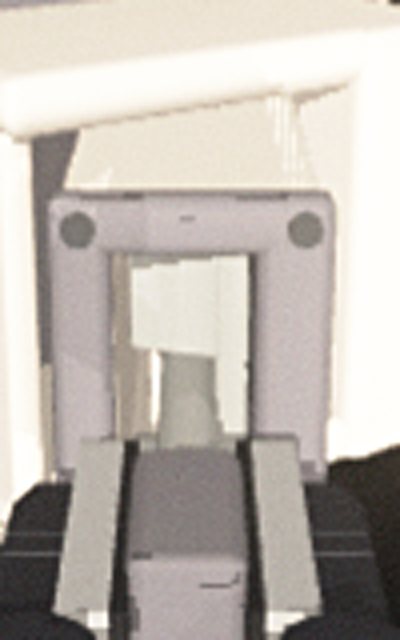

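```bash
python3 - <<'E'
from g import *
from cell import arm,jaws
for d in(.050,.056,.0592):
    h=arm.movel(tcp(d,0,.0006),.02,rot=Q,until_force=7); st((d,h))
    if h: break
arm.wait(.4); st("w"); 
for n_ in("side","wrist"): shot(("i5",n_))
crop(load('i5_wrist'),'i5w',205,135,305,295,4)
E
```

```text
(0.05, False) 16.53 d 0.05 x -0.0003 y 0.0005 F(n,x,y) 4.5 -3.13 -0.38 op 0.1301
(0.056, False) 16.98 d 0.0561 x -0.0003 y 0.0006 F(n,x,y) 4.88 -2.4 -0.04 op 0.1267
(0.0592, False) 17.29 d 0.0593 x -0.0002 y 0.0006 F(n,x,y) 4.42 -3.88 0.14 op 0.1313
w 17.69 d 0.0593 x -0.0002 y 0.0006 F(n,x,y) 5.15 -3.47 -0.39 op 0.1354
```

View pics/i5w.png

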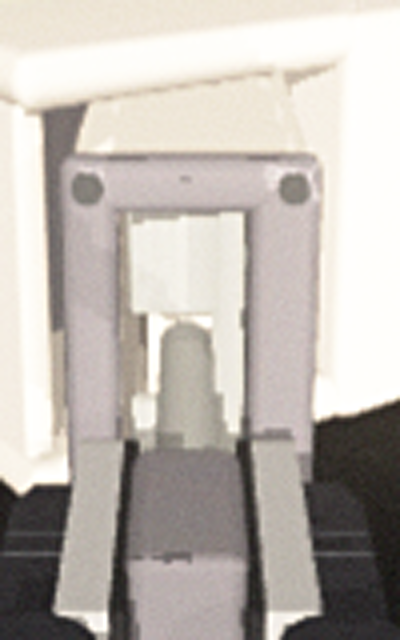

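```bash
python3 - <<'E'
from g import *
from cell import arm,jaws
def avg():
    a=[]
    for _ in range(6): arm.wait(.05); a.append(arm.sense()['ft_force']@n)
    return np.mean(a)
print(avg())
for d in(.0602,.0609,.0616):
    h=arm.movel(tcp(d,0,.0006),.01,rot=Q,until_force=5); st((d,h)); a=avg();print(a)
    if h or a<2: break
E
```

```text
4.52824825150031
(0.0602, False) 18.34 d 0.0602 x -0.0002 y 0.0007 F(n,x,y) 4.72 -3.57 -1.12 op 0.1313
4.262552175865887
(0.0609, False) 18.89 d 0.0606 x -0.0003 y 0.0007 F(n,x,y) -1.46 -3.06 -0.26 op 0.1305
-1.1763981729681576
```

```bash
python3 - <<'E'
from g import *
from cell import arm,jaws
arm.movel(tcp(.0604,0,.0006),.01,rot=Q); arm.wait(.1); st("pre")
jaws.open_gripper(); st("open"); arm.wait(.2)
arm.movel(tcp(.17,0,.0006),.12,rot=Q); arm.wait(.3); st("away")
for n_ in("side","wrist","scene"): shot(("f",n_))
crop(load('f_wrist'),'fw',195,120,315,270,4); crop(load('f_side'),'fs',220,110,330,210,6); crop(load('f_scene'),'fc',210,110,320,220,5)
E
```

```text
pre 19.54 d 0.0606 x -0.0 y 0.0006 F(n,x,y) 2.05 -3.81 0.23 op 0.1304
open 20.25 d 0.0604 x 0.0001 y 0.0006 F(n,x,y) 0.28 -0.41 0.05 op 1.0021
away 21.82 d 0.1695 x -0.0003 y 0.0008 F(n,x,y) -0.01 0.14 -0.6 op 1.0027
```

View pics/fw.png

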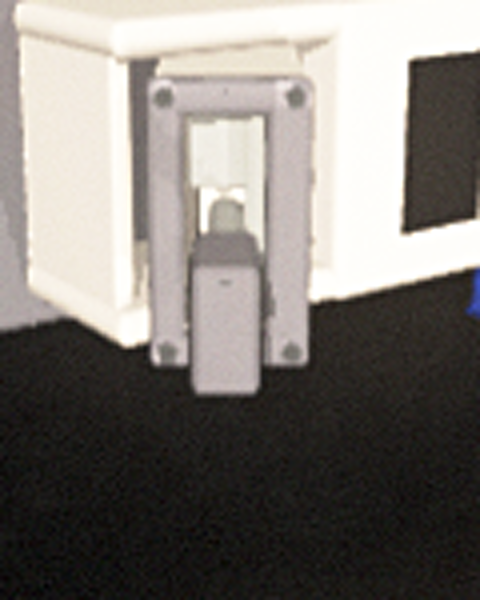

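View pics/fs.png

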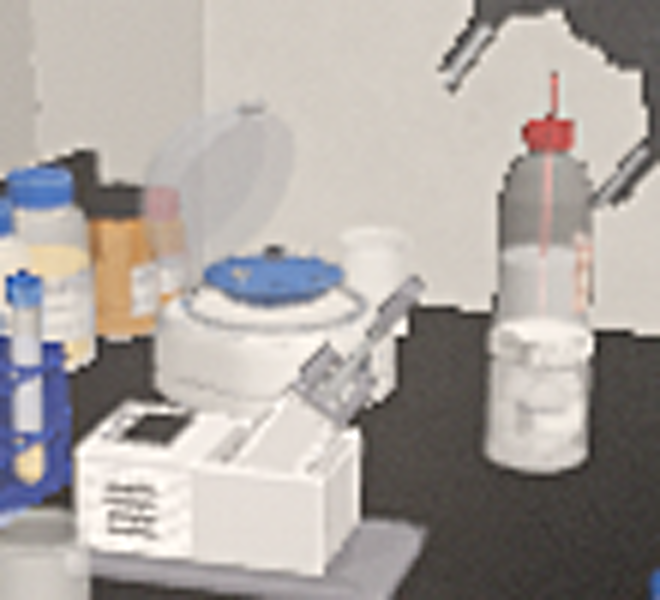

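View pics/f_wrist.png

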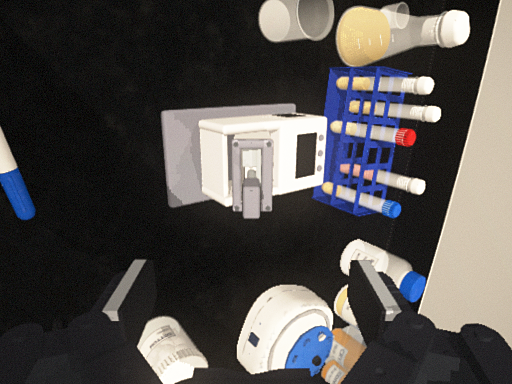

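View pics/f_scene.png

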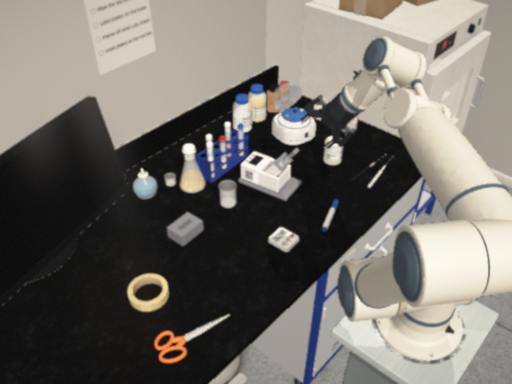

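```bash
python3 - <<'E'
from g import *
from cell import arm,order
arm.wait(.5); d=shot(("f2","side")); e=load("f_side"); w=load("f_wrist")
print("diff", np.abs(d["color"].astype(int)-e["color"])[120:200,240:300].mean())
print("side pred top centre d=.074",((proj(d,M+n*.074)-[220,110]+.5)*6-.5).round(), "wrist top corners",[((proj(w,M+n*.074+a*.006*ux+b*.012*uy)-[195,120]+.5)*4-.5).round().tolist() for a in(-1,1) for b in(1,-1)])
for nm,px in(("beaker",0),): pass
a,b=load("a_scene")["color"].astype(int),load("f_scene")["color"].astype(int)
for nm,(x,y) in dict(beaker=(228,194),timer=(284,239),tape=(148,292),jar=(333,150)).items(): print(nm,np.abs(a-b)[y-12:y+12,x-12:x+12].mean().round(2))
order.job_done(); print(arm.sense()['clock'])
E
```

```text
diff 1.40375
side pred top centre d=.074 [415. 280.] wrist top corners [[192.0, 272.0], [193.0, 402.0], [263.0, 272.0], [262.0, 402.0]]
beaker 1.32
timer 23.89
tape 1.17
jar 39.98
the job is handed in; nothing more can be done
the job is handed in; nothing more can be done
```

```bash
python3 - <<'E'
from h import *
for n in("a_scene","f_scene"):
    c=load(n)["color"][222:256,262:306]; m=c.min(2)>(c.min(2).max()*.45); y,x=np.nonzero(m); print("timer",n,x.min(),x.max(),y.min(),y.max(),x.mean(),y.mean(),c.mean())
for n in("a_side","f_side"):
    c=load(n)["color"][224:250,278:318]; m=c.min(2)>(c.min(2).max()*.45); y,x=np.nonzero(m); print("timer",n,x.min(),x.max(),y.min(),y.max(),x.mean(),y.mean())
    crop(load(n),"j_"+n,285,140,335,195,6)
a,f=cv2.imread("pics/j_a_side.png"),cv2.imread("pics/j_f_side.png"); cv2.imwrite("pics/jj.png",np.hstack([a,f]))
E
```

```text
timer a_scene 6 36 5 29 20.815352697095435 17.107883817427386 79.79523172905526
timer f_scene 6 36 5 29 21.02258726899384 16.82546201232033 76.67335115864527
timer a_side 4 34 3 20 19.276381909547737 11.77638190954774
timer f_side 4 34 3 20 19.21760391198044 11.535452322738386
```

View pics/jj.png

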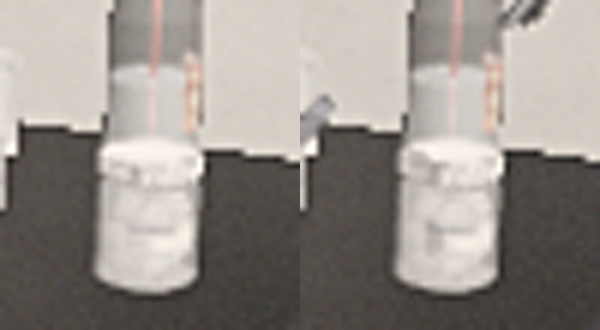

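The cassette is in the reader behind the closed flap, released, and the job was handed in at about 22.5 s on the robot's clock.

**What I did:** I lifted the cassette out of the stand by its grip block and pushed it slowly through the flap. It met a firm stop with the grip point 41 mm outside the face (42 mm stated). There the force rose to about 6–7 N and a second light push did not move it further. The wrist camera showed the flap shut round the stem. I let the ejector bring it back until the flap took the load, at about 60.6 mm (61–62 mm stated), then opened the gripper and backed away along the mouth axis.

**Last checks:**
- **Cassette and flap:** the final wrist picture shows the flap shut. The grip block's top corners lie within about 10 pixels, in the 4× enlarged picture, of where a latched cassette should be. Two side pictures more than half a second apart show no movement.
- **Bystanders:** the beaker and tape are unchanged. A simple picture difference flagged the timer and jar. The timer's outline has the same limits in both fixed cameras, so the difference there is shading. The jar stands in the same place in the side view; in the scene view the gripper was in front of it.
- **Small disagreements:** the wrist force readings were noisy by about 1 N and drifted as the tool tilted, with one brief 4.7 N reading as the flap began to open. The measured depths sit about 1 mm short of the stated ones, because I gripped the block about 1 mm lower than I had assumed.

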